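# Flip the stock tags in the sand-picture studio

## Task

Each of the four stock bins has a hinged tag in front of it. With the fingertips, gently push over the tags that are wrong, so that the tags of the two full bins lean towards their bins, showing the round disc, and the tags of the two bins that have run out (empty, or one last piece) lean away from their bins, showing the bar. Leave the tags that are already right alone, do not pinch or lift anything, and leave the bins and everything else where they stand.

Things in the scene. Friction and masses are not known exactly. Their poses are not given: they have to be found in the camera images.
- full_a: a FULL stock bin: open grey plastic bin, 90 x 90 mm, 50 mm high, loose on the table, heaped with cork stoppers to about 57 mm above the table. Origin: centre of its underside on the table; its x axis points away from its tag, its z axis up. 
- full_b: a FULL stock bin: open grey plastic bin, 90 x 90 mm, 50 mm high, loose on the table, packed with upright wooden slats to about 57 mm above the table. Origin: centre of its underside on the table; its x axis points away from its tag, its z axis up. 
- empty_a: an EMPTY stock bin: open grey plastic bin, 90 x 90 mm, 50 mm high, loose on the table, nothing in it. Origin: centre of its underside on the table; its x axis points away from its tag, its z axis up. 
- empty_b: a bin that has run out (counts as EMPTY): open grey plastic bin, 90 x 90 mm, 50 mm high, loose on the table, one last cork stopper on its floor. Origin: centre of its underside on the table; its x axis points away from its tag, its z axis up. 
- tag1_base: fixed steel foot of a tag, on a 12 mm board before the row of bins (105 mm apart; which tag has which bin varies). Origin: centre of its underside, 12 mm above the table. x points at its bin, whose centre is 135 mm ahead; y along the row. Hinge line along y, 35 mm above the origin, between two ears (54 mm apart over all, tops 42 mm above the origin)
- tag1 (a joint): tag1's plate: 42 mm wide, 4 mm thick, 55 mm from hinge to edge. 0 = upright; +0.75 (stop) = leaning to its bin, round disc on top (full); -0.75 (stop) = leaning away from it, bar on top (reorder). At a stop its free edge is 38 mm to that side of the hinge, 87 mm above the table. Polished, swings freely (under 0.5 N at the edge); once past upright it falls to the stop by its weight
- tag2_base: fixed steel foot of a tag, on a 12 mm board before the row of bins (105 mm apart; which tag has which bin varies). Origin: centre of its underside, 12 mm above the table. x points at its bin, whose centre is 135 mm ahead; y along the row. Hinge line along y, 35 mm above the origin, between two ears (54 mm apart over all, tops 42 mm above the origin)
- tag2 (a joint): tag2's plate: 42 mm wide, 4 mm thick, 55 mm from hinge to edge. 0 = upright; +0.75 (stop) = leaning to its bin, round disc on top (full); -0.75 (stop) = leaning away from it, bar on top (reorder). At a stop its free edge is 38 mm to that side of the hinge, 87 mm above the table. Polished, swings freely (under 0.5 N at the edge); once past upright it falls to the stop by its weight
- tag3_base: fixed steel foot of a tag, on a 12 mm board before the row of bins (105 mm apart; which tag has which bin varies). Origin: centre of its underside, 12 mm above the table. x points at its bin, whose centre is 135 mm ahead; y along the row. Hinge line along y, 35 mm above the origin, between two ears (54 mm apart over all, tops 42 mm above the origin)
- tag3 (a joint): tag3's plate: 42 mm wide, 4 mm thick, 55 mm from hinge to edge. 0 = upright; +0.75 (stop) = leaning to its bin, round disc on top (full); -0.75 (stop) = leaning away from it, bar on top (reorder). At a stop its free edge is 38 mm to that side of the hinge, 87 mm above the table. Polished, swings freely (under 0.5 N at the edge); once past upright it falls to the stop by its weight
- tag4_base: fixed steel foot of a tag, on a 12 mm board before the row of bins (105 mm apart; which tag has which bin varies). Origin: centre of its underside, 12 mm above the table. x points at its bin, whose centre is 135 mm ahead; y along the row. Hinge line along y, 35 mm above the origin, between two ears (54 mm apart over all, tops 42 mm above the origin)
- tag4 (a joint): tag4's plate: 42 mm wide, 4 mm thick, 55 mm from hinge to edge. 0 = upright; +0.75 (stop) = leaning to its bin, round disc on top (full); -0.75 (stop) = leaning away from it, bar on top (reorder). At a stop its free edge is 38 mm to that side of the hinge, 87 mm above the table. Polished, swings freely (under 0.5 N at the edge); once past upright it falls to the stop by its weight
- jar: small glass screw-cap jar, 28 mm across, 45 mm tall, standing between the tags and the bins, midway between the two middle tags' lanes. A bystander; origin: at its foot
- jar2: small amber jar, 30 mm across, 40 mm tall, on the side of the tags away from the bins, between two lanes. A bystander; origin: at its foot
- sanding_block: cork sanding block, 55 x 32 x 25 mm, on the side of the tags away from the bins, between two lanes. A bystander; origin: at its foot
- glue: white glue bottle, 54 mm across, 150 mm tall, beyond one end of the row. A bystander; origin: at its foot
- mug: white mug, 80 mm across, 90 mm tall, beyond the other end of the row. A bystander; origin: at its foot
- tape: roll of tape lying flat, 90 mm across, 22 mm high. A bystander; origin: at its foot
- brush: flat brush with a wooden handle lying on the table. A bystander; origin: under its middle
There are look-alikes about, which are no part of the job. Leave any red look-alike of the empty_a alone.

How it is judged (in metres and radians):
At the end, for the whole second after the job is handed in: Both full bins' tags lie over towards their bins (joint above 0.55 rad) and both run-out bins' tags lie over away from theirs (below -0.55 rad), all four at rest (under 0.1 rad/s) (((y of tag1_base in the frame of full_a between -0.05 and 0.05 m and value of joint tag1 above 0.55 rad) or (y of tag2_base in the frame of full_a between -0.05 and 0.05 m and value of joint tag2 above 0.55 rad) or (y of tag3_base in the frame of full_a between -0.05 and 0.05 m and value of joint tag3 above 0.55 rad) or (y of tag4_base in the frame of full_a between -0.05 and 0.05 m and value of joint tag4 above 0.55 rad)) and ((y of tag1_base in the frame of full_b between -0.05 and 0.05 m and value of joint tag1 above 0.55 rad) or (y of tag2_base in the frame of full_b between -0.05 and 0.05 m and value of joint tag2 above 0.55 rad) or (y of tag3_base in the frame of full_b between -0.05 and 0.05 m and value of joint tag3 above 0.55 rad) or (y of tag4_base in the frame of full_b between -0.05 and 0.05 m and value of joint tag4 above 0.55 rad)) and ((y of tag1_base in the frame of empty_a between -0.05 and 0.05 m and value of joint tag1 below -0.55 rad) or (y of tag2_base in the frame of empty_a between -0.05 and 0.05 m and value of joint tag2 below -0.55 rad) or (y of tag3_base in the frame of empty_a between -0.05 and 0.05 m and value of joint tag3 below -0.55 rad) or (y of tag4_base in the frame of empty_a between -0.05 and 0.05 m and value of joint tag4 below -0.55 rad)) and ((y of tag1_base in the frame of empty_b between -0.05 and 0.05 m and value of joint tag1 below -0.55 rad) or (y of tag2_base in the frame of empty_b between -0.05 and 0.05 m and value of joint tag2 below -0.55 rad) or (y of tag3_base in the frame of empty_b between -0.05 and 0.05 m and value of joint tag3 below -0.55 rad) or (y of tag4_base in the frame of empty_b between -0.05 and 0.05 m and value of joint tag4 below -0.55 rad)) and velocity of joint tag1 between -0.1 and 0.1 rad/s and velocity of joint tag2 between -0.1 and 0.1 rad/s and velocity of joint tag3 between -0.1 and 0.1 rad/s and velocity of joint tag4 between -0.1 and 0.1 rad/s); the robot touches nothing.
It fails at once if a tag that was already right is moved off its place ((y of tag1_base in the frame of full_a between -0.05 and 0.05 m and value of joint tag1 below 0.3 rad) or (y of tag1_base in the frame of full_b between -0.05 and 0.05 m and value of joint tag1 below 0.3 rad) or (y of tag2_base in the frame of full_a between -0.05 and 0.05 m and value of joint tag2 below 0.3 rad) or (y of tag2_base in the frame of full_b between -0.05 and 0.05 m and value of joint tag2 below 0.3 rad) or (y of tag3_base in the frame of empty_a between -0.05 and 0.05 m and value of joint tag3 above -0.3 rad) or (y of tag3_base in the frame of empty_b between -0.05 and 0.05 m and value of joint tag3 above -0.3 rad) or (y of tag4_base in the frame of empty_a between -0.05 and 0.05 m and value of joint tag4 above -0.3 rad) or (y of tag4_base in the frame of empty_b between -0.05 and 0.05 m and value of joint tag4 above -0.3 rad)).
It fails at once if a bin is shifted more than 20 mm or lifted (distance of any of full_a, full_b, empty_a, empty_b from where it was at the start of the episode above 0.02 m).
It fails at once if a bystander is moved more than 30 mm, lifted or knocked over (distance of any of jar, jar2, sanding_block, glue, mug, tape, brush from where it was at the start of the episode above 0.03 m or angle between any of jar, jar2, sanding_block, glue, mug, tape, brush's own z axis and vertical above 0.5 rad).
It fails at once if a tag is pinched or pushed hard (over 30 N) (contact force between the fingers and tag1_base above 30 N or contact force between the fingers and tag2_base above 30 N or contact force between the fingers and tag3_base above 30 N or contact force between the fingers and tag4_base above 30 N).
It also fails if it takes over 38 s, if anything falls off the work surface, if the arm or the gripper's body presses on something with over 40 N, if the wrist force passes 120 N, or if a joint passes its speed limit or range.

## Robot

A 6-joint arm with a two-finger parallel gripper is mounted at the origin on the work surface. World frame = base frame: x ahead of the robot, y to its left, z up, the work surface at z = 0. Lengths are in m, angles in degrees, forces in N, time in s.
With the tool pointing down it reaches from about 0.325 to 0.775 m from the base axis. Payload 9.3 kg.
Tool frame: the origin (TCP) lies at the very end of the fingers, on their centre line; the grasp point (between the pads) lies 19 mm behind it; z points along the fingers, y is the line along which they close (so a half turn about z gives the same grasp; the last joint's range is limited). The gripper opens to 85 mm and grips with 20 to 120 N. Pads are 22 mm wide; open, the fingers measure 114 mm over their backs; the gripper's body (76 mm by 85 mm) begins 54 mm behind the grasp point. The pads swing forward as they close: fully open they stand 13 mm farther back than shut.
Start: joints at [-80.191, 14.817, 1.232, 76.415, 0, 81.257], TCP at [0.175, -0.521, 0.231] pointing down, gripper open.
Joint ranges: [-174.27, 174.27], [-52.1, 104.24], [-59.71, 78.15], [-110.17, 111.67], [-87.03, 83.33], [-180, 180]. Speed limits (degrees/s): [127.2, 127.2, 159.86, 180, 180, 180].

## Interface

Orientations are given as a 3x3 rotation matrix whose columns are the frame's x, y, z axes.
In Python, from station import * gives the robot as it stands. The module is installed in compiled form; this text tells all that it offers.
- The arm moves only by the shell command python3 -m pendant 'ROWS' [OPENING]. ROWS is a JSON object of lists of equal length, an entry for each row: "linear": the shift along the world's x, y, z as a fraction of full scale, a list of three; "twist": the turn, a rotation vector about the world's x, y, z as a fraction of full scale, a list of three. A call has exactly 8 rows; each row shifts and turns the commanded pose from where the row before left it; what a row does not reach is not made up. Full scale, the value 1, is 40 cm for a shift and 45 degrees for a turn. A row lasts 1/10 s, in which the tool goes at most 50 mm and 8.59 degrees, less where a joint would pass 70% of its speed; a pose out of reach is approached as far as the arm can. A call with a number of a shift or a turn outside -1 to 1 is refused whole. A call with a gripper value outside its range is refused whole. OPENING is the opening, from -1 (shut) to 1 (fully open), set as the call begins (- or left out, the last holds). The fingers move at their own pace and stop on an object; the grip force is fixed at half the most. Time passes only in rows, so rows that do not move let the fingers close, or fill a call up. It gives the time, the measured TCP pose, the force, the opening and the grip force at its end, in the units of the state.
- get_obs(): the state, without advancing time (a new reading comes with each control period).
- read_camera(name): name is "scene" or "top" or "wrist"; returns the picture (480x640x3 uint8, red, green, blue); there is no depth.
- get_calibration(name): a dict with "mtx" (3x3 intrinsics, pixels), "world_from_camera" (4x4, takes a point from camera to world coordinates). Camera axes: x right, y up, looking along -z (the intrinsics and any distortion apply to the point x, -y, -z); pixel columns grow to the right and rows downward; lengths in m; the calibration is good to about 2 mm. The wrist camera is an equidistant fisheye: a pixel r from the principal point sees the ray r / f radians off the axis. A picture is of the moment at which its call begins: read the wrist's pose just before it. get_calibration takes no time and is no camera call; for the wrist camera it gives the pose at the moment of the call.
- finish_job(): hands the job in; it is judged then, once.
The state is a dict: "time_s": time; "q": joint angles; "joint_velocities": joint speeds; "joint_efforts": joint torques, N m; "ee_pos": TCP position; "eef_rot": TCP orientation; "force": force on the tool from outside, world axes, zero at the start; "torque": the same for the moment, N m; "gripper_width": opening from 0.0 (shut) to 1.0 (fully open); "finger_force": force on a finger pad.
Only numpy, scipy, OpenCV 4.12 (cv2) and the standard library are available. Lean on these libraries where they do the work, as an engineer would, in place of code of your own. Each camera call takes 0.05 s, during which the arm holds its last target. There are 200 camera calls.

## Working session

There is one attempt and no reset: what is moved stays moved. The work goes in short steps, Python scripts to look and compute and a shell command to move; the robot and the scene stay as the last step left them, time stands still between calls to the robot, and variables do not carry over. Pictures are saved under pics/ and viewed, at most 10 in all, crops included, and the job is handed in when it is done.

```bash
mkdir -p pics; python3 - <<'E'
from station import *
import cv2,numpy as np
for n in ("scene","top"):
    cv2.imwrite(f"pics/{n}0.png",read_camera(n)[:,:,::-1]); c=get_calibration(n); print(n,c["mtx"].tolist(),np.round(c["world_from_camera"],3).tolist(),[k for k in c])
o=get_obs();print(o["time_s"],o["ee_pos"],o["eef_rot"])
E
```

```text
scene [[596.965387468322, 0.0, 328.60213140917], [0.0, 596.965387468322, 226.1113277580689], [0.0, 0.0, 1.0]] [[0.652, -0.642, 0.404, 1.049], [0.758, 0.539, -0.367, -0.409], [0.017, 0.545, 0.838, 1.006], [0.0, 0.0, 0.0, 1.0]] ['mtx', 'world_from_camera']
top [[550.9716683981625, 0.0, 317.3176664818811], [0.0, 550.9716683981625, 244.56585565926264], [0.0, 0.0, 1.0]] [[0.026, 0.992, -0.125, 0.421], [-1.0, 0.025, -0.006, 0.027], [-0.003, 0.125, 0.992, 1.168], [0.0, 0.0, 0.0, 1.0]] ['mtx', 'world_from_camera']
0.1 [ 0.17495454 -0.5211762   0.23073181] [[ 9.48035685e-01  3.18163966e-01 -1.74992775e-04]
 [ 3.18163946e-01 -9.48034974e-01  1.17930184e-03]
 [ 2.09312080e-04 -1.17369662e-03 -9.99999289e-01]]
```

View pics/top0.png

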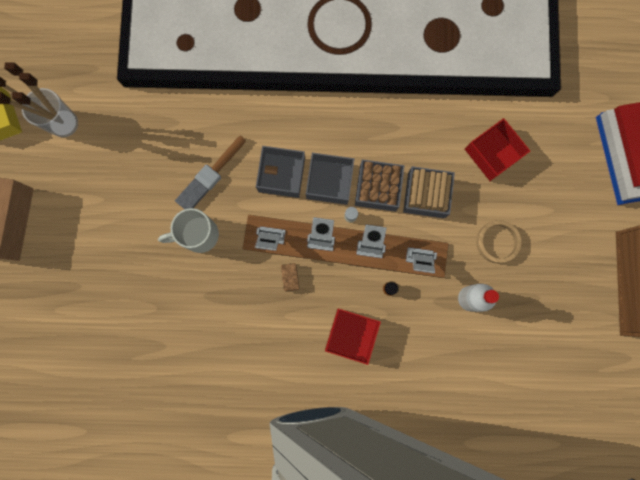

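View pics/scene0.png

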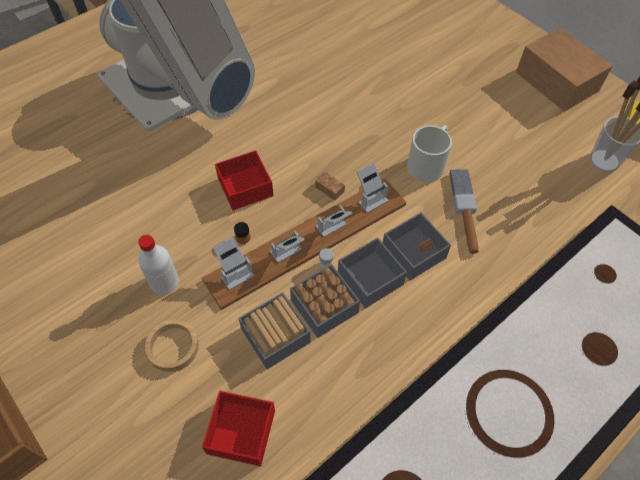

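Top view, left to right: the bins are at (280,170) one cork, (330,178) empty, (380,185) corks, (430,190) slats. Their tags are at (269,238) bar, (321,233) disc, (372,240) disc and (423,260) bar. So the wrong ones are the tag at (321,233), on the empty bin, and the tag at (423,260), on the slats bin. The red bins at (352,335) and (497,150) are look-alikes. I'll confirm in one enlarged crop.

```bash
python3 - <<'E'
import cv2
a=cv2.imread("pics/top0.png")[140:310,240:470]
cv2.imwrite("pics/crop.png",cv2.resize(a,None,fx=3.4,fy=3.4,interpolation=cv2.INTER_CUBIC))
E
```

```text
(no output)
```

View pics/crop.png

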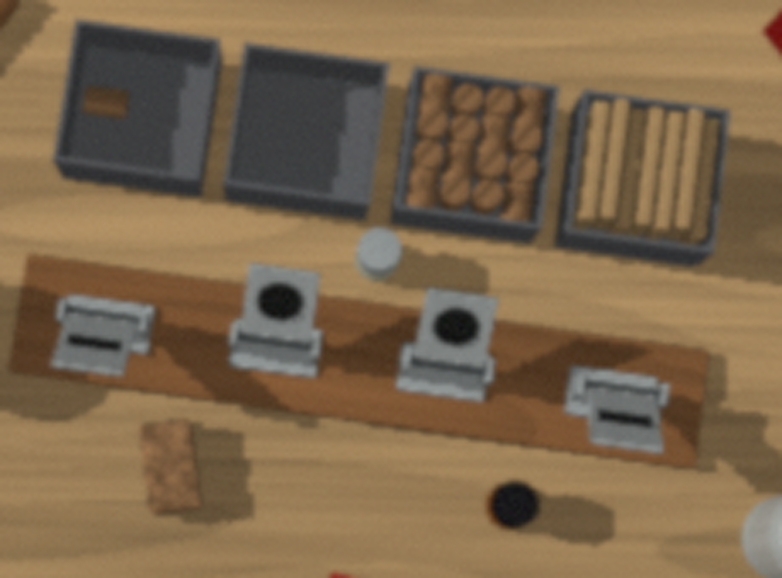

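The crop confirms it: free edge of the empty bin's tag runs (250,265)-(320,272), free edge of the slats bin's tag (590,440)-(662,450). Jar at (378,253), amber jar at (514,505). Next I'll work out the positions.

```bash
cat > h.py <<'E'
from station import *
import numpy as np
def world(n,u,v,z):
    c=get_calibration(n);M=c["mtx"];T=c["world_from_camera"]
    d=T[:3,:3]@np.array([(u-M[0,2])/M[0,0],-(v-M[1,2])/M[1,1],-1]);p=T[:3,3]
    return p+d*(z-p[2])/d[2]
def crop(u,v,z): return world("top",240+(u+.5)/3.4-.5,140+(v+.5)/3.4-.5,z)
E
python3 - <<'E'
from h import *
P=dict(Bl=(250,265,.087),Br=(320,272,.087),Dl=(590,441,.087),Dr=(662,450,.087),Cl=(428,290,.087),Cr=(496,297,.087),Al=(53,366,.087),Ar=(125,374,.087),boardL=(30,255,.012),boardR=(708,350,.012),boardL2=(10,372,.012),boardR2=(700,466,.012),binL=(78,23,.05),binR=(728,110,.05),jar=(378,253,.045),jar2=(514,505,.04),sand=(170,466,.025),earBl=(232,345,.054),earBr=(320,355,.054),earDl=(568,385,.054),earDr=(668,390,.054))
W={k:crop(*v) for k,v in P.items()}
for k,w in W.items(): print(k,np.round(w,3))
d=W["boardL"]-W["boardR"];print(np.degrees(np.arctan2(-d[0],d[1])), )
d=W["binL"]-W["binR"];print(np.degrees(np.arctan2(-d[0],d[1])))
E
```

```text
Bl [0.611 0.043 0.087]
Br [0.608 0.002 0.087]
Dl [ 0.513 -0.156  0.087]
Dr [ 0.509 -0.198  0.087]
Cl [ 0.599 -0.061  0.087]
Cr [ 0.596 -0.101  0.087]
Al [0.549 0.156 0.087]
Ar [0.545 0.114 0.087]
boardL [0.627 0.182 0.012]
boardR [ 0.578 -0.242  0.012]
boardL2 [0.553 0.192 0.012]
boardR2 [ 0.506 -0.237  0.012]
binL [0.766 0.154 0.05 ]
binR [ 0.721 -0.246  0.05 ]
jar [ 0.628 -0.034  0.045]
jar2 [ 0.477 -0.119  0.04 ]
sand [0.496 0.09  0.025]
earBl [0.568 0.053 0.054]
earBr [0.563 0.    0.054]
earDl [ 0.549 -0.148  0.054]
earDr [ 0.547 -0.208  0.054]
-6.614296287079552
-6.40449382784992
```

```bash
python3 -m pendant '{"linear":[[0.045,0.055,0],[0.045,0.055,0],[0.045,0.055,0],[0.045,0.055,0],[0.045,0.055,0],[0.045,0.055,0],[0.045,0.055,0],[0.045,0.055,0]],"twist":[[0,0,-0.07],[0,0,-0.07],[0,0,-0.07],[0,0,-0.07],[0,0,-0.07],[0,0,-0.07],[0,0,-0.07],[0,0,-0.07]]}' -1
python3 -m pendant '{"linear":[[0.045,0.055,0],[0.045,0.055,0],[0.045,0.055,0],[0.045,0.055,0],[0.045,0.055,0],[0.045,0.055,0],[0.045,0.055,0],[0.045,0.055,0]],"twist":[[0,0,0],[0,0,0],[0,0,0],[0,0,0],[0,0,0],[0,0,0],[0,0,0],[0,0,0]]}'
python3 - <<'E'
from h import *
import cv2
cv2.imwrite("pics/w1.png",read_camera("wrist")[:,:,::-1])
o=get_obs();print(o["time_s"],o["ee_pos"],o["eef_rot"],o["gripper_width"])
E
```

```text
time_s: 0.9
ee_pos: [0.3195, -0.3443, 0.2311]
eef_rot: [[0.993, -0.118, -0.0], [-0.118, -0.993, 0.0], [-0.0, -0.0, -1.0]]
force: [1.1, 0.3, 0.2]
gripper_width: -0.001
finger_force: 0.0
time_s: 1.7
ee_pos: [0.4635, -0.1683, 0.231]
eef_rot: [[0.993, -0.116, -0.0], [-0.116, -0.993, 0.0], [-0.001, -0.0, -1.0]]
force: [0.2, -0.6, 0.7]
gripper_width: -0.001
finger_force: 0.0
1.75 [ 0.46523613 -0.16601308  0.2309576 ] [[ 9.93424353e-01 -1.14489167e-01  5.33714831e-04]
 [-1.14489886e-01 -9.93423123e-01  1.60139429e-03]
 [ 3.46862355e-04 -1.65196904e-03 -9.99998575e-01]] -0.0008035450999044648
```

View pics/w1.png

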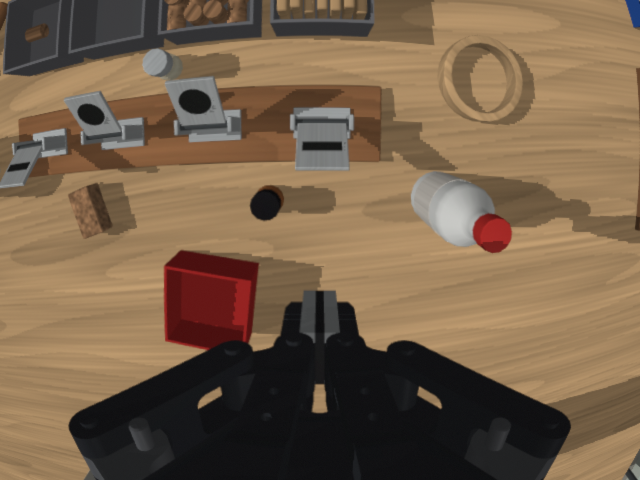

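The tag is straight ahead of the fingers (tag at (322,150), fingers at x 320). I'll go down and push towards the bins.

```bash
python3 -m pendant '{"linear":[[0,-0.001,-0.05],[0,-0.001,-0.05],[0,-0.001,-0.05],[0,-0.001,-0.05],[0,-0.001,-0.05],[0,-0.001,-0.05],[0,-0.001,-0.05],[0,-0.001,-0.05]],"twist":[[0,0,0],[0,0,0],[0,0,0],[0,0,0],[0,0,0],[0,0,0],[0,0,0],[0,0,0]]}'
python3 -m pendant '{"linear":[[0.027,-0.003,0],[0.027,-0.003,0],[0.027,-0.003,0],[0.027,-0.003,0],[0.027,-0.003,0],[0.027,-0.003,0],[0.027,-0.003,0],[0.027,-0.003,0]],"twist":[[0,0,0],[0,0,0],[0,0,0],[0,0,0],[0,0,0],[0,0,0],[0,0,0],[0,0,0]]}'
python3 -m pendant '{"linear":[[0.01,-0.001,0],[0,0,0],[0,0,0],[0,0,0],[-0.05,0.006,0],[-0.05,0.006,0],[-0.05,0.006,0],[-0.05,0.006,0]],"twist":[[0,0,0],[0,0,0],[0,0,0],[0,0,0],[0,0,0],[0,0,0],[0,0,0],[0,0,0]]}'
python3 -m pendant '{"linear":[[0,0,0.05],[0,0,0.05],[0,0,0.05],[0,0,0.05],[0,0,0.05],[0,0,0.05],[0,0,0.05],[0,0,0.05]],"twist":[[0,0,0],[0,0,0],[0,0,0],[0,0,0],[0,0,0],[0,0,0],[0,0,0],[0,0,0]]}'
python3 - <<'E'
from h import *
import cv2
cv2.imwrite("pics/w2.png",read_camera("wrist")[:,:,::-1])
E
```

```text
time_s: 2.55
ee_pos: [0.4627, -0.1725, 0.0703]
eef_rot: [[0.993, -0.116, -0.0], [-0.116, -0.993, 0.0], [-0.0, -0.0, -1.0]]
force: [0.2, -0.1, 0.8]
gripper_width: -0.002
finger_force: 0.0
time_s: 3.35
ee_pos: [0.5503, -0.1823, 0.0713]
eef_rot: [[0.993, -0.116, -0.0], [-0.116, -0.993, 0.0], [-0.0, -0.0, -1.0]]
force: [-0.2, 0.2, -1.2]
gripper_width: -0.001
finger_force: 0.0
time_s: 4.15
ee_pos: [0.4723, -0.1728, 0.0714]
eef_rot: [[0.993, -0.116, 0.0], [-0.116, -0.993, -0.0], [0.0, 0.0, -1.0]]
force: [-0.0, -0.5, -0.2]
gripper_width: -0.001
finger_force: 0.0
time_s: 4.95
ee_pos: [0.4729, -0.1729, 0.2323]
eef_rot: [[0.993, -0.116, 0.0], [-0.116, -0.993, -0.0], [0.0, 0.0, -1.0]]
force: [-0.1, 0.2, 0.2]
gripper_width: -0.003
finger_force: 0.0
```

View pics/w2.png

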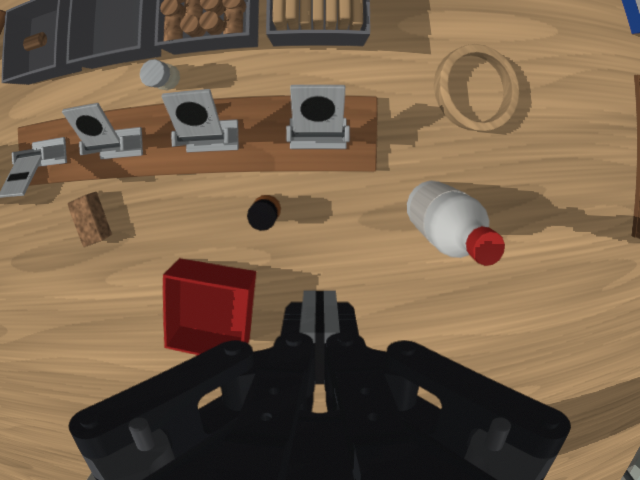

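The slats bin's tag now shows its disc at (318,110). Next I'll go over to the bin side of the empty bin's tag, go down and push it away from the bin.

```bash
python3 -m pendant '{"linear":[[0.057,0.059,0],[0.057,0.059,0],[0.057,0.059,0],[0.057,0.059,0],[0.057,0.059,0],[0.057,0.059,0],[0.057,0.059,0],[0.057,0.059,0]],"twist":[[0,0,0],[0,0,0],[0,0,0],[0,0,0],[0,0,0],[0,0,0],[0,0,0],[0,0,0]]}'
python3 -m pendant '{"linear":[[0,0,0],[0,0,-0.057],[0,0,-0.057],[0,0,-0.057],[0,0,-0.057],[0,0,-0.057],[0,0,-0.057],[0,0,-0.057]],"twist":[[0,0,0],[0,0,0],[0,0,0],[0,0,0],[0,0,0],[0,0,0],[0,0,0],[0,0,0]]}'
```

```text
time_s: 5.8
ee_pos: [0.6558, 0.0136, 0.2313]
eef_rot: [[0.994, -0.108, 0.0], [-0.108, -0.994, 0.003], [-0.0, -0.003, -1.0]]
force: [0.0, -1.3, 1.1]
gripper_width: 0.002
finger_force: 0.0
time_s: 6.6
ee_pos: [0.6546, 0.0116, 0.0711]
eef_rot: [[0.994, -0.11, 0.0], [-0.11, -0.994, 0.003], [0.0, -0.003, -1.0]]
force: [0.2, 0.7, 0.7]
gripper_width: 0.002
finger_force: 0.0
```

```bash
python3 -m pendant '{"linear":[[-0.027,0.008,0],[-0.027,0.008,0],[-0.027,0.003,0],[-0.027,0.003,0],[-0.027,0.003,0],[-0.027,0.003,0],[-0.027,0.003,0],[-0.027,0.003,0]],"twist":[[0,0,0],[0,0,0],[0,0,0],[0,0,0],[0,0,0],[0,0,0],[0,0,0],[0,0,0]]}'
python3 -m pendant '{"linear":[[-0.012,0.001,0],[0,0,0],[0,0,0],[0,0,0],[0.05,-0.006,0],[0.05,-0.006,0],[0.05,-0.006,0],[0.05,-0.006,0]],"twist":[[0,0,0],[0,0,0],[0,0,0],[0,0,0],[0,0,0],[0,0,0],[0,0,0],[0,0,0]]}'
python3 -m pendant '{"linear":[[0,0,0.06],[0,0,0.06],[0,0,0.06],[0,0,0.06],[0,0,0.06],[0,0,0.06],[0,0,0.06],[0,0,0.06]],"twist":[[0,0,0],[0,0,0],[0,0,0],[0,0,0],[0,0,0],[0,0,0],[0,0,0],[0,0,0]]}'
python3 - <<'E'
from h import *
import cv2
a=read_camera("scene")[120:380,120:500,::-1]
cv2.imwrite("pics/s2.png",cv2.resize(a,None,fx=2,fy=2,interpolation=cv2.INTER_CUBIC))
E
```

```text
time_s: 7.4
ee_pos: [0.5679, 0.0243, 0.0718]
eef_rot: [[0.994, -0.106, 0.001], [-0.106, -0.994, 0.004], [0.0, -0.004, -1.0]]
force: [-0.2, -0.8, -0.5]
gripper_width: -0.002
finger_force: 0.0
time_s: 8.2
ee_pos: [0.6451, 0.0148, 0.0714]
eef_rot: [[0.994, -0.106, 0.0], [-0.106, -0.994, 0.004], [-0.0, -0.004, -1.0]]
force: [-0.4, -0.1, 1.1]
gripper_width: -0.001
finger_force: 0.0
time_s: 9.0
ee_pos: [0.6443, 0.0149, 0.2644]
eef_rot: [[0.994, -0.106, 0.0], [-0.106, -0.994, 0.004], [-0.0, -0.004, -1.0]]
force: [-0.3, 0.1, 0.9]
gripper_width: -0.002
finger_force: 0.0
```

View pics/s2.png

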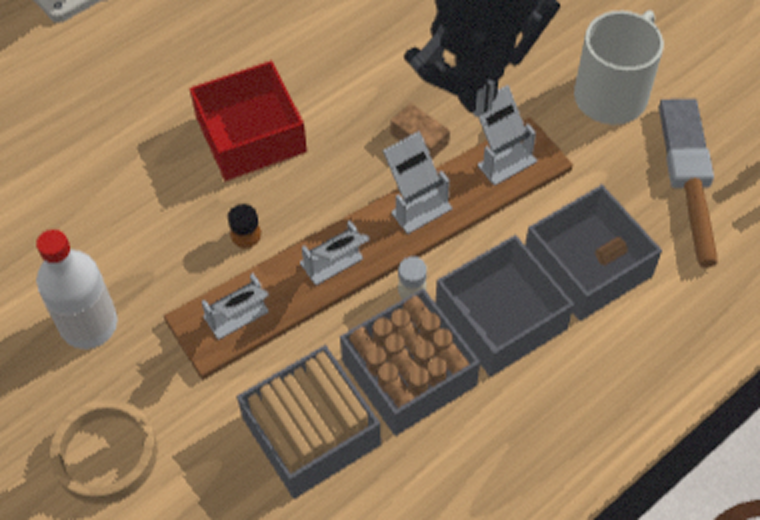

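The crop shows discs at (235,300) and (340,245) by the full bins and bars at (410,160) and (500,115) by the run-out bins. Nothing else has moved, and the arm is clear.

```bash
python3 -c "
from station import *
print(finish_job())"
```

```text
the job is handed in; nothing more can be done
None
```

I pushed over the two wrong tags, the slats bin's towards its bin and the empty bin's away from its bin, and handed the job in at about 9 s; the last picture showed all four tags right and nothing else moved, but the hand-in returned no verdict.

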